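Empty the cup of steel balls and put it away

TASK

Pick up the small steel cup and pour all six steel balls out of it into the white bowl. Then set the empty cup down gently, standing upright, in the free compartment of the plywood crate (the one with the paper card on its floor). Leave the bowl upright on the bench, the two tins standing in their compartments, and the hammer, wrench, bottle and mug where they are.

Things in the scene. Friction and masses are not known exactly. Their poses are not given: they have to be found in the camera images.
- cup: Loose open steel cup, a plain flared cone, no handle, about 90 g plus the balls: outside diameter 58 mm at the foot, 68 mm at the rim, 78 mm tall, wall 3 mm, floor 4 mm. Origin at the centre of its underside, z up along its axis. Starts upright on the bench, the six balls on its floor. The wall leans out under 4 degrees: tip it some 110 degrees from upright to empty it.
- cup_rim (a point): Centre of the cup's mouth, 78 mm above its underside on its axis.
- ball1_center (a point): Centre of steel ball 1 of 6: 16 mm diameter, 17 g, loose, smooth and rolling freely; all six are alike and start in the cup.
- ball2_center (a point): Centre of steel ball 2 of 6: 16 mm diameter, 17 g, loose, smooth and rolling freely; all six are alike and start in the cup.
- ball3_center (a point): Centre of steel ball 3 of 6: 16 mm diameter, 17 g, loose, smooth and rolling freely; all six are alike and start in the cup.
- ball4_center (a point): Centre of steel ball 4 of 6: 16 mm diameter, 17 g, loose, smooth and rolling freely; all six are alike and start in the cup.
- ball5_center (a point): Centre of steel ball 5 of 6: 16 mm diameter, 17 g, loose, smooth and rolling freely; all six are alike and start in the cup.
- ball6_center (a point): Centre of steel ball 6 of 6: 16 mm diameter, 17 g, loose, smooth and rolling freely; all six are alike and start in the cup.
- bowl: Loose white ceramic bowl, 300 g: rim 140 mm outside diameter, 60 mm tall, foot 63 mm across, wall 4 mm, floor 5 mm thick. Origin at the centre of its underside, z up.
- crate: Low open plywood crate fixed to the bench: 287 mm along its x, 98 mm along its y, 40 mm high, walls and floor 5 mm thick. Two full-height dividers make three compartments in a row along x, each about 89 x 88 mm, centred at x = -93, 0, +93 mm. Origin at the centre of its underside, z up. At yaw 0 the row points away from the robot.
- card: Flat white paper card, 50 x 50 mm, less than 1 mm thick, lying (stuck, not to be picked up) at the centre of the floor of the crate's free compartment. Any of the three compartments may be the free one. Origin at the card's centre.
- tin_a: Loose closed aluminium tin with a paper label, 56 mm diameter, 80 mm tall, 250 g, standing in one of the other two compartments. Origin at the centre of its underside.
- tin_b: A second tin, the same as tin_a, standing in the remaining compartment.
- hammer: Hammer 260 mm long lying on the bench beyond the bowl, across the robot's view. Leave alone.
- wrench: Steel wrench 170 mm long lying flat on the bench at the right, beyond the cup. Leave alone.
- bottle: Upright grey bottle with a narrow neck and black cap, 60 mm diameter, 170 mm tall, at the far left. Origin at its underside. Leave alone.
- mug: Blue ceramic mug, 76 mm diameter, 85 mm tall, with a handle, at the far right. Origin at its underside. Leave alone.
There are look-alikes about, which are no part of the job. What is meant by the bowl is not blue, orange or pink, and is the larger of those in its own colour.

How it is judged:
By the outcome, as a careful person would: the job done as asked, in the order asked, and still so for the second after the job is handed in, with the robot touching nothing.
It also fails if it takes over 56 s, if anything falls off the work surface, if the arm or the gripper's body presses on something with over 40 N, if the wrist force passes 120 N, or if a joint passes its speed limit or range.

ROBOT

A 6-joint arm with a two-finger parallel gripper is mounted at the origin on the work surface. World frame = base frame: x ahead of the robot, y to its left, z up, the work surface at z = 0. Lengths are in m, angles in degrees, forces in N, time in s.
With the tool pointing down it reaches from about 0.35 to 1 m from the base axis. Payload 7.1 kg.
Tool frame: the origin (TCP) lies on the centre line of the jaws, within the pads' length; the fingertips stand 22 mm ahead of it and the grasp point (between the pads) lies 3 mm ahead of it (robot.tip_reach is the distance from the TCP to the fingertips, in m); z points along the fingers, y is the line along which they close (so a half turn about z gives the same grasp; the last joint's range is limited). The gripper opens to 85 mm and grips with 20 to 120 N. Pads are 22 mm wide; open, the fingers measure 114 mm over their backs; the gripper's body (76 mm by 85 mm) begins 54 mm behind the grasp point. The pads swing forward as they close: fully open they stand 13 mm farther back than shut.
Start: joints at [76.146, 24.242, 93.386, -0, 62.372, -1.089], TCP at [0.138, 0.61, 0.253] pointing down, gripper open.
Joint ranges: [-172.04, 172.04], [-51.8, 120.97], [4.93, 147.93], [-75.15, 255.16], [6.16, 154.13], [-145.62, 145.62]. Speed limits (degrees/s): [136.94, 136.94, 172.46, 180, 180, 180].

INTERFACE

Orientations are given as [roll, pitch, yaw] about the fixed x, y, z axes, in that order (R = Rz(yaw) Ry(pitch) Rx(roll)).
In Python, from bench import robot gives the robot as it stands. Calls block until the motion is done:
- robot.reach(position, orientation): joint-space move of the TCP to a pose.
- robot.servo_line(position, velocity=0.15, ori=None): straight line of the TCP; ori=None keeps the orientation; velocity is the mean speed in m/s.
- robot.move_joints(angles): joint-space move.
- robot.release() and robot.grab(effort=None): open the fingers fully, or close them until they stop; effort is the grip in N (None keeps the last).
- robot.sleep(seconds).
- robot.inverse_kinematics(position, orientation): joint angles nearest the present ones, or None.
- robot.get_state(): the state.
- robot.capture(name): name is "scene" or "top"; returns (picture, depth): 420x560x3 uint8, red, green, blue; 420x560 float32, m along the optical axis (not along the pixel's ray), 0 where there is no reading.
- robot.camera_info(name): a dict with "intrinsics" (3x3 intrinsics, pixels), "k1" (the pictures are not rectified: a ray, as slopes to the right and down, at radius r is drawn at 1 + k1 r^2 times it, then the intrinsics apply), "R" (3x3) and "t" (3): a world point X has camera coordinates R X + t. Camera axes: x right, y down, z forward; pixel columns grow to the right and rows downward; lengths in m; the calibration is good to about 2 mm. A picture is of the moment at which its call begins. camera_info takes no time and is no camera call.
A pose or a line that the arm cannot do raises robot.PlanningError and nothing moves.
- robot.sign_off(): hands the job in; it is judged then, once.
The state is a dict: "time": time; "q": joint angles; "qd": joint speeds; "joint_torque": joint torques, N m; "position": TCP position; "ee_rot": TCP orientation; "wrist_force": force on the tool from outside, world axes, zero at the start; "wrist_torque": the same for the moment, N m; "gripper_width": opening from 0.0 (shut) to 1.0 (fully open); "grasp_force": force on a finger pad.
Only numpy, scipy, OpenCV 4.12 (cv2) and the standard library are available. Lean on these libraries where they do the work, as an engineer would, in place of code of your own. Each camera call takes 0.05 s, during which the arm holds its last target. There are 200 camera calls.

## Working session

There is one attempt and no reset: what is moved stays moved. The work goes in short steps, each a Python script; the robot and the scene stay as the last script left them, time stands still between calls to the robot, and variables do not carry over. Pictures are saved under pics/ and viewed, at most 10 in all, crops included, and the job is handed in when it is done.

```bash
mkdir -p pics; cat > h.py <<'E'
import numpy as np, cv2
from bench import robot
def rays(name, px):
    """pixels -> camera centre, world ray directions (optical z = 1)"""
    c=robot.camera_info(name); K=np.array(c["intrinsics"]); k=c["k1"]; R=np.array(c["R"]); t=np.array(c["t"])
    d=(np.atleast_2d(px).astype(float)-K[[0,1],2])/K[[0,1],[0,1]]
    u=d.copy()
    for _ in range(20): u=d/(1+k*(u**2).sum(1,keepdims=True))
    return -R.T@t, np.c_[u,np.ones(len(u))]@R
def onplane(name,px,z):
    o,d=rays(name,px); return o+d*((z-o[2])/d[:,2])[:,None]
def cloud(name,depth):
    v,u=np.mgrid[:depth.shape[0],:depth.shape[1]]
    o,d=rays(name,np.c_[u.ravel(),v.ravel()])
    return (o+d*depth.ravel()[:,None]).reshape(*depth.shape,3)
def snap(name,f=None):
    p,d=robot.capture(name)
    if f: cv2.imwrite(f"pics/{f}.png",p[:,:,::-1])
    return p,d
E
python3 - <<'E'
from h import *
for n in("scene","top"):
    p,d=snap(n,n+"0"); np.savez(n+"0",p=p,d=d); c=robot.camera_info(n); print(n,rays(n,[[280,210]]),c["k1"],(d==0).mean())
print(robot.get_state())
E
```

```text
scene (array([1.15248886, 0.05351826, 0.91612119]), array([[-0.60393734, -0.09113088, -0.79188956]])) -0.08569643647911691 0.003941326530612245
top (array([ 0.39210519, -0.03627606,  1.27207319]), array([[ 0.07490515,  0.00574282, -0.99721374]])) -0.011080699646883742 0.004136904761904762
{'time': 0.1, 'q': array([ 7.61469391e+01,  2.42827481e+01,  9.34277642e+01,  2.92514183e-04,
        6.23721601e+01, -1.08799243e+00]), 'qd': array([ 0.01382821, -0.10551973, -0.16815963, -0.02973576,  0.00743475,
        0.1440333 ]), 'joint_torque': array([-5.70654865e-04, -5.58426797e+01, -2.82444459e+01, -6.19797947e-05,
        3.02267472e-03, -2.64634714e-06]), 'position': array([0.13795023, 0.60910196, 0.25258915]), 'ee_rot': array([-1.79917347e+02, -1.82869432e-03,  1.67234794e+02]), 'wrist_force': array([-0.76595957, -0.54543145, -0.53104846]), 'wrist_torque': array([ 0.00468482,  0.05170293, -0.0552458 ]), 'grasp_force': 0.0, 'gripper_width': 0.9976597239617785}
```

View pics/top0.png

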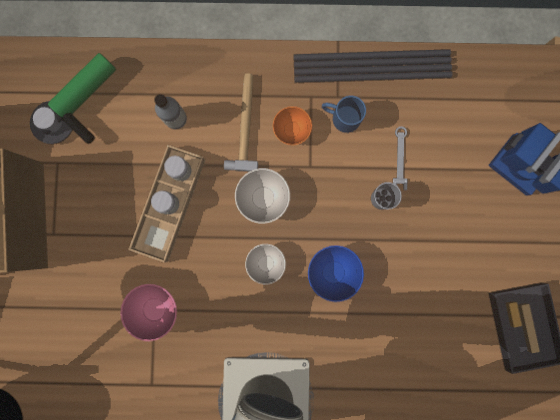

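View pics/scene0.png

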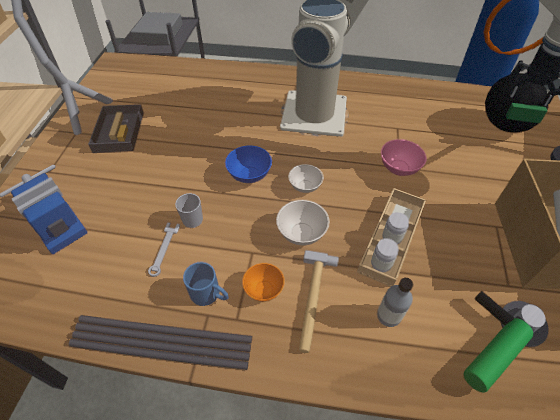

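The top view shows the cup at about (386,196) with the wrench close at (400,182). The large white bowl is at (262,196). The crate is centred near (167,204), with its free compartment and card at (157,238), nearest the robot. The scene view agrees: cup (190,210), bowl (303,223), card (402,212).

```bash
python3 - <<'E'
from h import *
for n,S in dict(top=dict(cup=(386,196),bowl=(262,196),small=(266,264),blue=(336,273),orange=(293,126),mug=(350,115)),scene=dict(cup=(190,203),bowl=(303,218))).items():
    z=np.load(n+"0.npz"); C=cloud(n,z["d"])
    for k,(u,v) in S.items():
        w=45; s=C[v-w:v+w,u-w:u+w].reshape(-1,3); c0=onplane(n,[[u,v]],.05)[0]
        s=s[np.linalg.norm(s[:,:2]-c0[:2],axis=1)<.1]; zt=np.percentile(s[:,2],99.5)
        if k in('cup','bowl'):
            H=.078 if k=='cup' else .06
            q=s[(abs(s[:,2]-H)<.008)&(np.linalg.norm(s[:,:2]-c0[:2],axis=1)<(.045 if k=='cup' else .085))].astype(np.float32)
        else: q=s[s[:,2]>zt-.006].astype(np.float32)
        (x,y),r=cv2.minEnclosingCircle(q[:,:2].copy()); print(n,k,len(q),round(x,4),round(y,4),'r',round(r,4),'z',q[:,2].max())
z=np.load("top0.npz"); C=cloud("top",z["d"]); p=z["p"]
# crate outline
sub=np.zeros(p.shape[:2],bool); sub[140:268,125:210]=1
m=sub&(C[:,:,2]>.03)&(C[:,:,2]<.048)
q=C[m][:,:2].astype(np.float32); print('crate',cv2.minAreaRect(q),len(q))
hsv=cv2.cvtColor(p,cv2.COLOR_RGB2HSV)
m=np.zeros(p.shape[:2],np.uint8); m[222:255,138:178]=1
m&=((hsv[:,:,1]<50)&(hsv[:,:,2]>140)).astype(np.uint8)
c=max(cv2.findContours(m,0,2)[0],key=cv2.contourArea)
P=onplane("top",c[:,0],.006); print('card',cv2.minAreaRect(P[:,:2].astype(np.float32)))
for (u,v) in((175,167),(161,202)):
    s=C[v-16:v+16,u-16:u+16].reshape(-1,3); s=s[abs(s[:,2]-.08)<.008].astype(np.float32); print('tin',cv2.minEnclosingCircle(s[:,:2].copy()))
# wrench
m=np.zeros(p.shape[:2],bool); m[120:225,375:425]=1
m&=hsv[:,:,1]<60
c=max(cv2.findContours((m&(C[:,:,2]<.03)).astype(np.uint8),0,2)[0],key=cv2.contourArea); P=onplane("top",c[:,0],.008)
print('wrench',P.min(0),P.max(0), P[P[:,0].argmin()])
big=cv2.resize(p[120:260,330:430],None,fx=5,fy=5,interpolation=cv2.INTER_CUBIC)[:600]; cv2.imwrite("pics/cup.png",big[:,:,::-1])
E
```

```text
top cup 132 0.5215 -0.2948 r 0.0341 z 0.08247483
top bowl 414 0.5183 0.0173 r 0.0695 z 0.06635073
top small 33 0.3921 -0.0363 r 0.0001 z 1.2720731
top blue 294 0.3295 -0.1691 r 0.0695 z 0.065902576
top orange 91 0.7138 -0.0782 r 0.0759 z 0.07289886
top mug 154 0.7342 -0.2016 r 0.0382 z 0.089891195
scene cup 88 0.5245 -0.2935 r 0.0346 z 0.07988568
scene bowl 347 0.5227 0.0192 r 0.0711 z 0.06303915
crate ((0.4988499581813812, 0.263597309589386), (0.10017724335193634, 0.2852872312068939), 71.53826141357422) 942
card ((0.40789303183555603, 0.28469568490982056), (0.03364703431725502, 0.05051570013165474), 70.19120788574219)
tin ((0.5857376456260681, 0.2338235229253769), 0.027293147519230843)
tin ((0.4973272681236267, 0.2628169357776642), 0.027410810813307762)
wrench [ 0.54784109 -0.3613233   0.008     ] [ 0.71603516 -0.32185383  0.008     ] [ 0.54784109 -0.35333377  0.008     ]
```

View pics/cup.png

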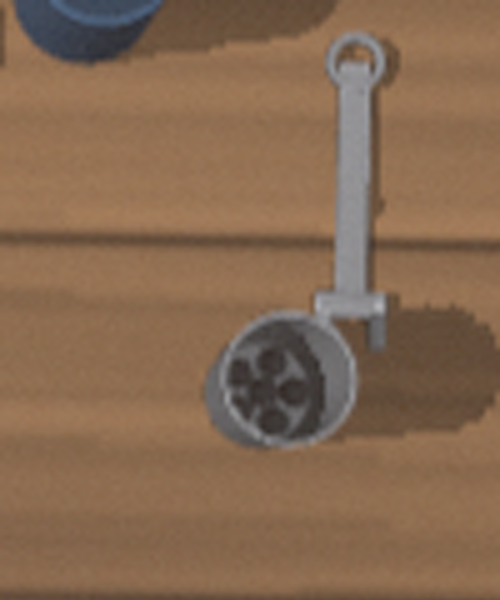

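The crop shows the rim centred at about (288,380), the balls inside, and the wrench head touching distance away at upper right (350,305) but low. The plan is a side grasp with the tool tilted about 25° down. The pour rolls sideways, with the lip held over the bowl. First I'll check IK across yaw choices.

```bash
cat >> h.py <<'E'
from scipy.spatial.transform import Rotation as Ro
CUP=np.array([.523,-.294,0]); BOWL=np.array([.5205,.018,0]); PLACE=np.array([.411,.293,.005])
HG=.062; AL=25.
def Rtool(yaw,al=None,sg=1):
    a=np.radians(AL if al is None else al); y=np.radians(yaw)
    f=np.array([np.cos(y),np.sin(y),0]); z=np.cos(a)*f-np.sin(a)*np.array([0,0,1])
    s=sg*np.array([-np.sin(y),np.cos(y),0]); return np.c_[np.cross(s,z),s,z]
def E(R): return Ro.from_matrix(R).as_euler('xyz',degrees=True)
def grasp(base,yaw,sg=1,back=0.):
    R=Rtool(yaw,sg=sg); return base+[0,0,HG]-R[:,2]*(.003+back), E(R)
def pour(th,yaw,gs,sg=1,zl=.1,off=.018):
    """cup tilted th towards g (gs=+1: left of tool heading); lip held over the bowl"""
    y=np.radians(yaw); f=np.array([np.cos(y),np.sin(y),0]); g=gs*np.array([-np.sin(y),np.cos(y),0])
    Q=Ro.from_rotvec(np.radians(th)*np.cross([0,0,1],g)).as_matrix()
    R0=Rtool(yaw,sg=sg)
    lip=BOWL-off*g; lip[2]=max(zl, .088+.078*np.cos(np.radians(th)))
    org=lip-Q@(np.array([0,0,.078])+.034*g)
    return org+Q@(np.array([0,0,HG])-R0[:,2]*.003), E(Q@R0)
E
python3 - <<'E'
from h import *
ik=lambda a: robot.inverse_kinematics(list(a[0]),list(a[1]))
for sg in(1,-1):
    for y in range(-60,25,15):
        q=ik(grasp(CUP,y,sg)); print('cup',sg,y,None if q is None else np.round(q).astype(int))
    for y in range(-30,61,15):
        q=ik(grasp(PLACE,y,sg)); print('plc',sg,y,None if q is None else np.round(q).astype(int))
    for gs in(1,-1):
        for y in range(-45,61,15):
            L=[ik(pour(t,y,gs,sg)) for t in range(0,121,20)]
            if sum(q is None for q in L)<=1: print('pour',sg,gs,y,[None if q is None else np.round(q).astype(int).tolist() for q in L[::3]])
E
```

```text
cup 1 -60 [-12  50 124 230  62  86]
cup 1 -45 [-20  51 129 205  65  90]
cup 1 -30 [-31  52 131 179  67  90]
cup 1 -15 [-41  51 129 154  65  90]
cup 1 0 [-49  50 125 129  62  94]
cup 1 15 [-54  50 118 105  61 102]
plc 1 -30 None
plc 1 -15 None
plc 1 0 [ 60  51 132 239  67  93]
plc 1 15 [ 52  54 138 214  75  97]
plc 1 30 [ 38  56 141 188  82  92]
plc 1 45 [ 23  56 140 160  80  84]
plc 1 60 [ 12  53 137 135  72  82]
pour 1 1 -15 [[5, 39, 143, 200, 66, 91], [23, 48, 135, 240, 79, 30], [28, 67, 125, 248, 107, -16]]
pour 1 1 0 [[-10, 39, 142, 170, 66, 90], [13, 50, 140, 214, 86, 33], [19, 70, 131, 227, 117, -12]]
pour 1 1 15 [[-21, 38, 138, 143, 61, 93], [-2, 51, 141, 185, 90, 29], [6, 73, 133, 196, 128, -20]]
pour 1 1 30 [[-27, 37, 131, 118, 59, 101], [-15, 50, 139, 157, 86, 24], [-10, 73, 133, 158, 126, -37]]
pour 1 1 45 [[-30, 38, 124, 96, 62, 110], [-25, 48, 134, 133, 79, 26], [-22, 69, 130, 130, 115, -43]]
pour 1 1 60 [[-29, 40, 115, 80, 67, 117], [-29, 47, 127, 112, 75, 34], [-29, 66, 124, 111, 106, -37]]
cup -1 -60 [-12  50 124 230  62 -94]
cup -1 -45 [-20  51 129 205  65 -90]
cup -
[... 452 characters left out ...]
38, 129, 245, 59, -103], [18, 49, 138, 205, 84, -24], [13, 72, 133, 205, 125, 38]]
pour -1 -1 -15 [[23, 37, 136, 220, 60, -94], [4, 51, 141, 177, 90, -28], [-3, 73, 134, 167, 129, 22]]
pour -1 -1 0 [[12, 38, 141, 192, 65, -90], [-10, 51, 140, 148, 87, -33], [-17, 71, 132, 135, 119, 11]]
pour -1 -1 15 [[-2, 39, 143, 163, 67, -91], [-22, 49, 136, 122, 80, -32], [-26, 67, 127, 113, 108, 14]]
pour -1 -1 30 [[-16, 38, 141, 134, 64, -89], [-28, 47, 130, 100, 77, -24], [-30, 65, 120, 97, 103, 23]]
pour -1 -1 45 [[-25, 37, 135, 107, 63, -82], [-30, 47, 122, 81, 79, -16], [-31, 63, 113, 83, 103, 32]]
pour -1 -1 60 [[-29, 38, 128, 85, 66, -74], [-29, 48, 114, 66, 85, -10], [-29, 63, 105, 72, 106, 40]]
```

```bash
python3 - <<'E'
from h import *
def st(t):
    s=robot.get_state(); print(t,round(s['time'],2),np.round(s['position'],3),'w',round(s['gripper_width'],3),'gf',round(s['grasp_force'],1),'F',np.round(s['wrist_force'],1))
robot.servo_line([.138,.60,.36],.3)
robot.reach([.45,-.12,.35],list(E(Rtool(-15)))); st('mid')
p,o=grasp(CUP,-30,back=.09)
robot.reach(list(p+[0,0,.06]),list(o)); robot.servo_line(list(p),.15); st('pre')
p,o=grasp(CUP,-30); robot.servo_line(list(p),.08,list(o)); st('at')
robot.grab(45); st('grab')
robot.servo_line(list(p+[0,0,.03]),.08); st('lift')
snap("scene","lift")
E
```

```text
mid 3.38 [ 0.45 -0.12  0.35] w 1.003 gf 0.0 F [ 0.3 -0.4  0.2]
pre 4.88 [ 0.45  -0.252  0.102] w 0.997 gf 0.0 F [-0.5 -0.6 -0. ]
at 6.15 [ 0.52  -0.292  0.063] w 1.0 gf 0.0 F [-0.1 -0.   0.5]
grab 6.47 [ 0.52  -0.292  0.064] w 0.759 gf 48.4 F [-2.8  2.8  5. ]
lift 7.0 [ 0.521 -0.293  0.093] w 0.757 gf 49.6 F [-0.2  0.3 -3.4]
```

View pics/lift.png

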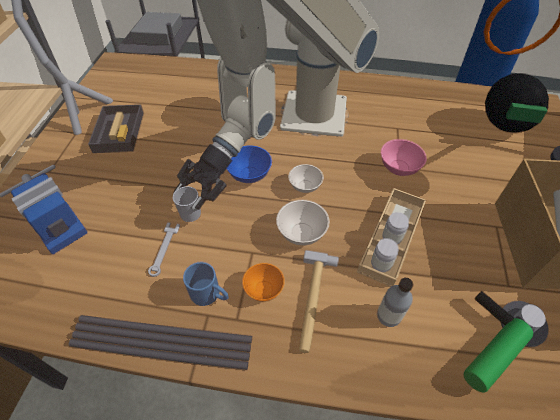

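The cup is held upright at (187,203) with nothing else disturbed. Next is the transfer and pour.

```bash
python3 - <<'E'
from h import *
s=robot.get_state(); p=s['position']
robot.servo_line([p[0],p[1],.17],.12)
a,o=pour(0,0,1); robot.reach(list(a+[0,0,.03]),list(o))
robot.servo_line(list(a),.1,list(o))
last=a
for th in list(range(10,81,10))+list(range(85,96,5)):
    a,o=pour(th,0,1); d=np.linalg.norm(a-last); T=.45 if th<=80 else .6
    robot.servo_line(list(a),d/T,list(o)); last=a
s=robot.get_state(); print(s['time'],s['position'],a,s['gripper_width'],s['wrist_force'])
p1,_=snap("top"); p2,_=snap("scene")
f=lambda p,r:cv2.resize(p[r[1]:r[1]+150,r[0]:r[0]+200],(400,300))
cv2.imwrite("pics/tilt.png",np.hstack([f(p1,(160,120)),f(p2,(190,130))])[:,:,::-1])
E
```

```text
16.15 [ 0.51774509 -0.01170645  0.13513548] [ 0.51778108 -0.01171279  0.13515461] 0.7602615996939011 [ 0.1777739   0.78199285 -1.93144785]
```

View pics/tilt.png

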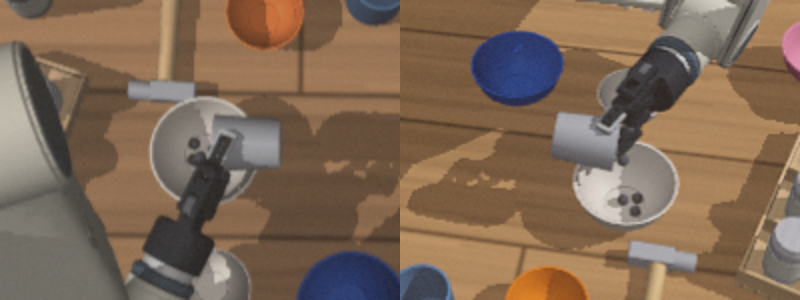

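At 95° tilt the balls are dropping into the bowl: about four show at (630,200) in the right half, and one may be at the lip. I'll continue the tilt.

```bash
python3 - <<'E'
from h import *
last=robot.get_state()['position']
for th in range(100,119,6):
    a,o=pour(th,0,1); d=np.linalg.norm(a-last)
    robot.servo_line(list(a),d/.6,list(o)); last=a
robot.sleep(1.)
# back upright, rising clear
for th in (95,70,45,20,0):
    a,o=pour(th,0,1); a=a+[0,0,.03]; d=np.linalg.norm(a-last)
    robot.servo_line(list(a),d/.55,list(o)); last=a
a=last+[-.0,-.12,.0]; robot.servo_line(list(a),.2)   # aside, to see bowl and cup
s=robot.get_state(); print(s['time'],s['gripper_width'],s['wrist_force'])
p1,d1=snap("top"); p2,_=snap("scene")
f=lambda p,r:cv2.resize(p[r[1]:r[1]+140,r[0]:r[0]+190],(400,295),interpolation=cv2.INTER_CUBIC)
cv2.imwrite("pics/after.png",np.hstack([f(p1,(200,130)),f(p2,(180,140))])[:,:,::-1])
E
```

```text
24.5 0.7545707333244241 [ 0.35304598 -0.03140846 -0.92041978]
```

View pics/after.png

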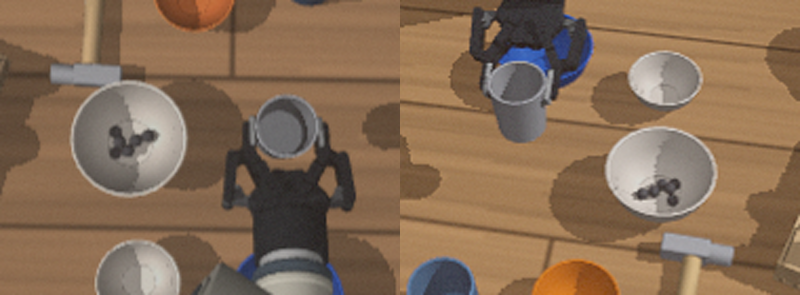

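The cup is empty (285,127 in the left half) and the six balls lie in the bowl at about (130,140). Before placing, I'll measure the held cup and re-measure the compartment.

```bash
python3 - <<'E'
from h import *
s=robot.get_state(); R=Ro.from_euler('xyz',s['ee_rot'],degrees=True).as_matrix()
rim=s['position']+R[:,2]*.003+[0,0,.078-HG]; print('expected rim',rim)
for n in("top","scene"):
    p,d=snap(n); C=cloud(n,d); hs=cv2.cvtColor(p,cv2.COLOR_RGB2HSV)
    near=np.linalg.norm(C[...,:2]-rim[:2],axis=2)<.042
    q=C[near&(abs(C[...,2]-rim[2])<.007)]
    zt=np.percentile(q[:,2],95); (c,r)=cv2.minEnclosingCircle(q[:,:2].astype(np.float32)); A=np.c_[q[:,:2]-rim[:2],np.ones(len(q))]
    print(n,'rim',c,r,zt,len(q))
    # crate top edges and card, depth-based
    m=(abs(C[...,2]-.038)<.008)&(np.linalg.norm(C[...,:2]-[.499,.264],axis=2)<.165)
    m=cv2.morphologyEx(m.astype(np.uint8),cv2.MORPH_CLOSE,np.ones((3,3)))
    k,l,st,ce=cv2.connectedComponentsWithStats(m); i=1+st[1:,4].argmax()
    (x,y),wh,a=cv2.minAreaRect(C[(l==i)&(abs(C[...,2]-.038)<.008)][:,:2].astype(np.float32)); print(n,'crate',x,y,wh,a)
    b=np.radians(a if wh[0]>wh[1] else a-90); e=np.array([np.cos(b),np.sin(b)]); e*=np.sign(e[0]); print('  free comp',np.array([x,y])-.093*e)
    m=(hs[...,1]<45)&(hs[...,2]>130)&(abs(C[...,2]-.005)<.007)&(np.linalg.norm(C[...,:2]-PLACE[:2],axis=2)<.05)
    q=C[m]; print(n,'card',len(q),cv2.minAreaRect(q[:,:2].astype(np.float32)) if len(q)>5 else '')
    for t in((.586,.234),(.498,.263)):
        q=C[(abs(C[...,2]-.085)<.007)&(np.linalg.norm(C[...,:2]-t,axis=2)<.035)]; print(n,'tin',cv2.minEnclosingCircle(q[:,:2].astype(np.float32)))
E
```

```text
expected rim [ 0.52023452 -0.15245338  0.19579101]
top rim (0.5143390893936157, -0.15252381563186646) 0.040856920182704926 0.19864030504043081 214
top crate 0.498795747756958 0.2635221481323242 (0.09999022632837296, 0.28517386317253113) 71.63304901123047
  free comp [0.41053336 0.2928266 ]
top card 247 ((0.41052505373954773, 0.2923857569694519), (0.04876099154353142, 0.04959504306316376), 72.34259033203125)
top tin ((0.5865219831466675, 0.2343415915966034), 0.026564106345176697)
top tin ((0.49816465377807617, 0.26295584440231323), 0.026897160336375237)
scene rim (0.518459677696228, -0.15272721648216248) 0.04141968861222267 0.19831549371748008 223
scene crate 0.5019094347953796 0.2651374340057373 (0.09778687357902527, 0.2905478775501251) 71.46481323242188
  free comp [0.41373347 0.29470092]
scene card 145 ((0.4103848934173584, 0.2959688901901245), (0.0521659329533577, 0.046006396412849426), 69.1684799194336)
scene tin ((0.5918706655502319, 0.23554572463035583), 0.026964467018842697)
scene tin ((0.5025187730789185, 0.26653432846069336), 0.026933521032333374)
```

```bash
python3 - <<'E'
from h import *
PLACE=np.array([.4115,.2935,.005]); Y=8
p=robot.get_state()['position']; robot.servo_line([p[0],p[1],.22],.2)
a,o=grasp(PLACE,Y); robot.reach(list(a+[0,0,.13]),list(o))
robot.servo_line(list(a+[0,0,.012]),.1,list(o)); robot.sleep(.3)
f0=robot.get_state()['wrist_force'][2]; z=.012
while z>-.006:
    z-=.0015; robot.servo_line(list(a+[0,0,z]),.02,list(o)); s=robot.get_state()
    if s['wrist_force'][2]-f0>2.5: break
robot.sleep(.2); s=robot.get_state(); print(z,f0,s['wrist_force'],s['time'],s['position'])
snap("scene"); p1,_=snap("top"); p2,_=snap("scene")
f=lambda p,r:cv2.resize(p[r[1]:r[1]+130,r[0]:r[0]+170],(400,306),interpolation=cv2.INTER_CUBIC)
cv2.imwrite("pics/place.png",np.hstack([f(p1,(90,140)),f(p2,(310,150))])[:,:,::-1])
E
```

```text
2.168404344971009e-18 -1.3060698348087718 [ 0.0459335  -0.20921382  4.07117479] 30.6417 [0.40893258 0.2931728  0.0686084 ]
```

View pics/place.png

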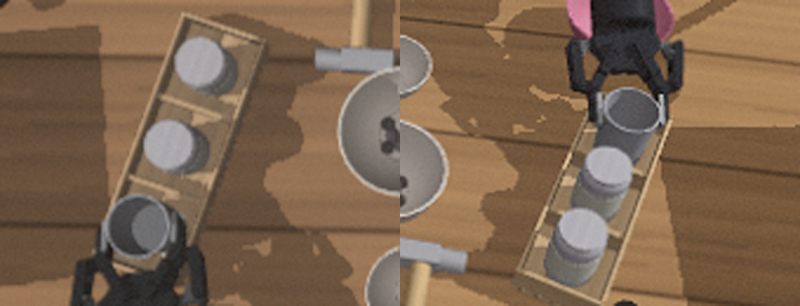

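The cup sits in the free compartment (140,228 left, 630,120 right) and contact came at the expected height, so I'll release and back off.

```bash
python3 - <<'E'
from h import *
robot.release(); robot.sleep(.3)
s=robot.get_state(); print(s['wrist_force'],s['gripper_width'])
p=s['position']; z=Rtool(8)[:,2]
robot.servo_line(list(p-.09*z),.06); p=p-.09*z
robot.servo_line([p[0],p[1],.3],.15); robot.sleep(.5)
s=robot.get_state(); print(s['time'],s['wrist_force'])
p1,_=snap("top"); p2,d=snap("scene"); C=cloud("scene",d)
q=C[(abs(C[...,2]-.083)<.006)&(np.linalg.norm(C[...,:2]-[.412,.294],axis=2)<.045)]; print(cv2.minEnclosingCircle(q[:,:2].astype(np.float32)))
f=lambda p,r:cv2.resize(p[r[1]:r[1]+165,r[0]:r[0]+220],(400,300),interpolation=cv2.INTER_CUBIC)
cv2.imwrite("pics/end.png",np.hstack([f(p1,(110,115)),f(p2,(240,130))])[:,:,::-1])
E
```

```text
[-0.20755545 -0.7824852  -0.01760348] 0.9966041316732778Traceback (most recent call last):
  File "<stdin>", line 6, in <module>
bench.PlanningError: the arm cannot follow that straight line within its joint ranges
```

```bash
python3 - <<'E'
from h import *
p=robot.get_state()['position']; print(p)
for z in(.25,.2,.16,.13):
    try: robot.servo_line([p[0],p[1],z],.15); break
    except robot.PlanningError: pass
robot.sleep(.3)
s=robot.get_state(); print(s['time'],s['position'],s['wrist_force'])
p1,_=snap("top"); p2,d=snap("scene"); C=cloud("scene",d)
q=C[(abs(C[...,2]-.083)<.006)&(np.linalg.norm(C[...,:2]-[.412,.294],axis=2)<.045)]; print(cv2.minEnclosingCircle(q[:,:2].astype(np.float32)))
f=lambda p,r:cv2.resize(p[r[1]:r[1]+165,r[0]:r[0]+220],(400,300),interpolation=cv2.INTER_CUBIC)
cv2.imwrite("pics/end.png",np.hstack([f(p1,(110,115)),f(p2,(240,130))])[:,:,::-1])
E
```

```text
[0.32822513 0.28173413 0.10616883]
34.5 [0.32817388 0.2815901  0.24941502] [ 1.04248957 -0.29224213 -0.54999302]
((0.41628631949424744, 0.2936730980873108), 0.03580179065465927)
```

View pics/end.png

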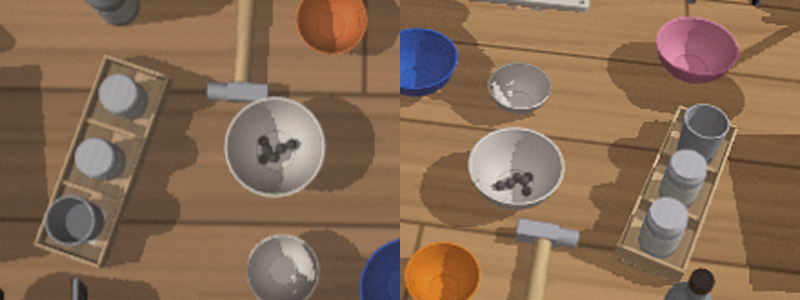

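The cup stands upright and empty in the free compartment (75,220), the balls are in the bowl (275,148), and the tins are standing. The arm is clear of everything.

```bash
python3 -c "
from bench import robot
print(robot.sign_off())"
```

```text
the job is handed in; nothing more can be done
None
```

I poured all six balls into the white bowl, stood the empty cup upright in the free compartment, and handed the job in at about 35 s; the final pictures show the bowl and both tins still upright.

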